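Poise the stamp over the sprig mould

ROBOT

A 6-joint arm with a two-finger parallel gripper is mounted at the origin on a cart in front of the work surface, level with it; the furniture and walls round the work are solid. World frame = base frame: x ahead of the robot, y to its left, z up, the work surface at z = 0. Lengths are in m, angles in rad, forces in N, time in s.
With the tool pointing down it reaches from about 0.25 to 0.775 m from the base axis. Payload 4 kg.
Tool frame: the origin (TCP) lies at the very end of the fingers, on their centre line; the grasp point (between the pads) lies 19 mm behind it; z points along the fingers, y is the line along which they close (so a half turn about z gives the same grasp; the last joint's range is limited). The gripper opens to 94 mm and grips with 3 to 60 N. Pads are 16 mm wide; open, the fingers measure 119 mm over their backs; the gripper's body (75 mm by 177 mm) begins 78 mm behind the grasp point.
Start: joints at [1.179, 0.087, 1.371, -0, 1.684, -0.103], TCP at [0.157, 0.527, 0.175] pointing down, gripper open.
Joint ranges: [-3.1, 3.1], [-0.76, 2.03], [0.27, 2.55], [-1.08, 4.22], [0.17, 2.65], [-2.57, 2.57]. Speed limits (rad/s): [2.79, 2.79, 3.14, 3.14, 3.14, 3.14].

INTERFACE

Orientations are given as [roll, pitch, yaw] about the fixed x, y, z axes, in that order (R = Rz(yaw) Ry(pitch) Rx(roll)).
In Python, from bench import robot gives the robot as it stands. The module is installed in compiled form; this text tells all that it offers.
- The arm moves only by the tool move_arm, never from a script. Its argument "deltas" is one flat list of numbers, 7 for each row, row after row: the turn, a rotation vector about the tool's x, y, z in rad, then the shift along the tool's x, y, z in cm, then the closure, from -1 (fully open) to 1 (shut). A call has 1 to 8 rows; each row is the pose to reach, as a shift and turn from the pose commanded when the call began, along the tool's axes at that moment; what a row does not reach only later rows make up. A row lasts 1/10 s, in which the tool goes at most 50 mm and 8.59 degrees, less where a joint would pass 70% of its speed; a pose out of reach is approached as far as the arm can. A call with a gripper value outside its range is refused whole. The fingers move at their own pace and stop on an object; the grip force is fixed at half the most. Time passes only in rows, so rows that repeat a pose let the fingers close. It gives the time, the measured TCP pose, the force, the opening and the grip force at its end, in the units of the state.
- robot.get_obs(): the state, without advancing time (a new reading comes with each control period).
- robot.snapshot(name): name is "scene" or "top"; returns a dict with "image" (480x640x3 uint8, red, green, blue), "depth" (480x640 float32, m along the optical axis (not along the pixel's ray), 0 where there is no reading), "fov_y" (degrees; the focal length in pixels is half the picture's height over the tangent of half this angle, whatever the lens; pixels are square), "cx", "cy" (the principal point, pixels), "origin" and "orientation" of the camera in the world. Camera axes: x right, y up, looking along -z (the intrinsics and any distortion apply to the point x, -y, -z); pixel columns grow to the right and rows downward; lengths in m; the calibration is good to about 2 mm. A picture is of the moment at which its call begins.
- robot.close_job(): hands the job in; it is judged then, once.
The state is a dict: "time": time; "joint_positions": joint angles; "qvel": joint speeds; "joint_torque": joint torques, N m; "tool_pos": TCP position; "ee_rot": TCP orientation; "wrist_force": force on the tool from outside, world axes, zero at the start; "wrist_torque": the same for the moment, N m; "width": finger opening in m; "finger_force": force on a finger pad.
Only numpy, scipy, OpenCV 4.12 (cv2) and the standard library are available. Lean on these libraries where they do the work, as an engineer would, in place of code of your own. Each camera call takes 0.05 s, during which the arm holds its last target. There are 200 camera calls.

TASK

Set the plaster sprig mould, hollow side up, centred on the cork pad of the raised wooden stand with its long side along the pad's long side, and let go of it without dropping it. Then pick up the little stamp that stands on the table, carry it over the tray of glaze jars, and stop with it upright and centred about 1 cm above the hollow in the middle of the mould, never touching the mould with it; finish while still holding it there, so that its place can be checked before it is pressed. Leave the jars and the other things on the table where they are.

Things in the scene. Friction and masses are not known exactly. Their poses are not given: they have to be found in the camera images.
- mould_mid (a point): centre (half-way up) of the plaster sprig mould, a loose off-white block 52 (its x) x 70 (its y) x 31 mm (z up), 0.16 kg (may vary by a third); it starts flat on the table with a shallow round hollow about 25 mm wide in the middle of its top
- mould: the same mould; origin at the centre of its underside, same axes
- stand_top (a point): centre of the cork pad on top of the fixed wooden stand, 80 mm above the table; the pad is 40 (x) x 56 mm (y), so the mould overhangs it by 6 to 7 mm all round; below it a column up to 38 mm thick and a foot 100 x 100 x 14 mm; z up; the stand does not move
- stamp_mid (a point): centre (half-way up) of the small turned wooden stamp, loose, standing upright on the table: 54 mm tall, 19 mm in diameter, about 20 g; z up along its axis
- stamp_foot (a point): centre of the stamp's lower end, 27 mm below stamp_mid; this is the face that is held over the mould
- stamp: the same stamp; origin at the centre of its lower end
- jar_tray: fixed low wooden tray 230 (x) x 84 (y) x 22 mm that holds a row of three glaze jars between the stand (on its -y side) and the stamp and mould (on its +y side); origin at the centre of its underside; the jars' lids reach up to 88 mm above the table
- jar_1: glaze jar loose in the tray (nearest the robot), 63 mm wide, 78 mm tall, origin at the centre of its underside (5 mm above the table)
- jar_2: second glaze jar, 58 mm wide, 74 mm tall, origin likewise
- jar_3: third glaze jar (farthest from the robot), 64 mm wide, 82 mm tall, origin likewise
- brush: bystander: flat brush lying along its x, 184 x 28 x 13 mm, origin at the centre of its underside
- cup: bystander: bisque cup, 65 mm in diameter, 67 mm tall, origin at the centre of its underside
- needle: bystander: needle tool lying along its x, 158 x 14 x 14 mm, origin at the centre of its underside
- cones: bystander: small card box, 46 x 92 x 34 mm, origin at the centre of its underside
Things that resemble listed ones, but are neither listed nor needed, are in the scene too. Of the things shaped like the part that bears stand_top, the wooden one is meant. Leave any yellow look-alike of the mould alone.

How it is judged:
By the outcome, as a careful person would: the job done as asked, in the order asked, and still so for the second after the job is handed in, while the arm keeps its last pose, push and grip.
It also fails if it takes over 64 s, if anything falls off the work surface, if the arm or the gripper's body presses on something with over 40 N, if the wrist force passes 120 N, or if a joint passes its speed limit or range.

## Working session

There is one attempt and no reset: what is moved stays moved. The work goes in short steps, Python scripts to look and compute and a tool call to move; the robot and the scene stay as the last step left them, time stands still between calls to the robot, and variables do not carry over. Pictures are saved under pics/ and viewed, at most 10 in all, crops included, and the job is handed in when it is done.

Besides the shell and the picture viewer there is one more tool, called after "Emit:" in YAML: its name, and indented under it one key for each argument. move_arm: Moves the arm, as the interface text tells. Its arguments: {"type":"object","properties":{"deltas":{"type":"array","items":{"type":"number"}}},"required":["deltas"]}

```bash
mkdir -p pics; cat > h.py <<'E'
import numpy as np, cv2
from scipy.spatial.transform import Rotation as R
from bench import robot
def snap(n):
    s=robot.snapshot(n); o=np.array(s["orientation"],float)
    s["R"]=R.from_euler('xyz',o).as_matrix() if o.shape==(3,) else (o if o.shape==(3,3) else None)
    s["f"]=240/np.tan(np.radians(s["fov_y"])/2); s["o"]=np.array(s["origin"]); return s
def cloud(s):
    v,u=np.mgrid[0:480,0:640]; d=s["depth"]
    p=np.stack([(u-s["cx"])/s["f"]*d,-(v-s["cy"])/s["f"]*d,-d],-1)
    return p@s["R"].T+s["o"]
def ray(s,u,v,z):
    d=s["R"]@np.array([(u-s["cx"])/s["f"],-(v-s["cy"])/s["f"],-1]); return s["o"]+d*(z-s["o"][2])/d[2]
def proj(s,P):
    q=(np.asarray(P)-s["o"])@s["R"]; return np.array([s["cx"]+s["f"]*q[0]/-q[2], s["cy"]-s["f"]*q[1]/-q[2]])
def save(n,im): cv2.imwrite("pics/"+n,im[...,::-1])
E
python3 - <<'E'
from h import *
for n in("scene","top"):
    s=snap(n); save(n+"0.png",s["image"]); np.savez(n+"0.npz",**{k:s[k] for k in("image","depth","cx","cy","f","R","o")})
    print(n,[k for k in s],s["fov_y"],s["cx"],s["cy"],s["o"],s["orientation"],[s[k] for k in s if k not in("image","depth","R")] )
print(robot.get_obs())
E
```

```text
scene ['image', 'depth', 'fov_y', 'cx', 'cy', 'origin', 'orientation', 'R', 'f', 'o'] 55.05235976365923 319.7114398146935 239.65629167593585 [-0.18898641 -0.67138198  0.59228995] [ 1.07110006 -0.00164435 -0.85293405] [55.05235976365923, 319.7114398146935, 239.65629167593585, array([-0.18898641, -0.67138198,  0.59228995]), array([ 1.07110006, -0.00164435, -0.85293405]), np.float64(460.52182766434464), array([-0.18898641, -0.67138198,  0.59228995])]
top ['image', 'depth', 'fov_y', 'cx', 'cy', 'origin', 'orientation', 'R', 'f', 'o'] 45.004000748679 320.1738389363225 243.8713493420678 [ 0.28226554 -0.05034355  1.58363369] [ 0.14280975 -0.00894607 -1.58925284] [45.004000748679, 320.1738389363225, 243.8713493420678, array([ 0.28226554, -0.05034355,  1.58363369]), array([ 0.14280975, -0.00894607, -1.58925284]), np.float64(579.3540433872691), array([ 0.28226554, -0.05034355,  1.58363369])]
{'time': 0.1, 'joint_positions': array([ 1.17888487e+00,  8.79046083e-02,  1.37206255e+00, -6.13748106e-06,
        1.68361070e+00, -1.03113047e-01]), 'qvel': array([ 0.00060389, -0.00178463, -0.00172633,  0.00053249, -0.00035218,
       -0.00018381]), 'joint_torque': array([ 2.72000594e-03, -3.41254735e+01, -3.03301263e+01,  7.19708833e-02,
        3.04988155e-02, -1.13277445e-04]), 'tool_pos': array([0.15644458, 0.52671228, 0.17352902]), 'ee_rot': array([-3.13961737e+00, -1.98270415e-04,  2.85279337e+00]), 'wrist_force': array([-0.40412408,  0.13754654, -0.26819714]), 'wrist_torque': array([-0.02842495, -0.04834492, -0.01144207]), 'finger_force': 0.0, 'width': 0.09396726613506494}
```

View pics/top0.png

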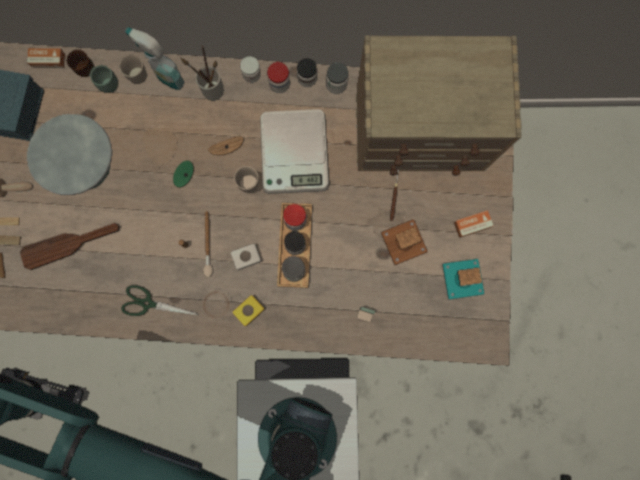

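View pics/scene0.png

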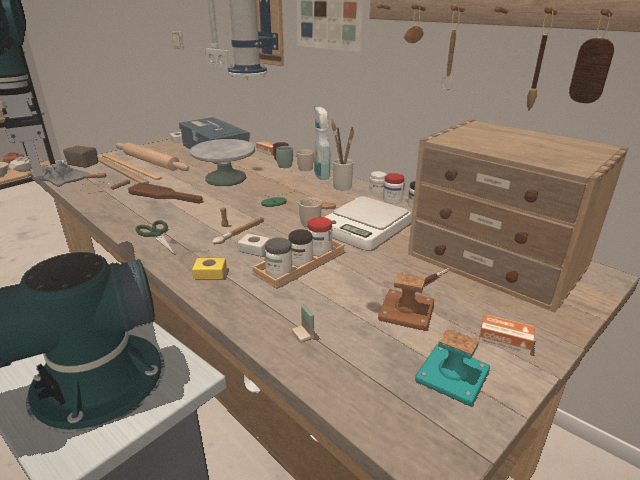

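Top view: the off-white block with a hollow at (246,256) is the mould. The yellow one at (249,310) is its look-alike. The wooden stand is at (404,242), and the teal one at (463,279) is its look-alike. The stamp is at (185,243), and the jars are at (295,215), (294,241) and (293,268). I'll measure these and confirm with a crop.

```bash
python3 - <<'E'
from h import *
out=[]
S={n:dict(np.load(n+"0.npz")) for n in("top","scene")}
for n,wins in (("top",{"mould":(225,238,267,274,.031),"stand":(380,215,430,268,.08),"stamp":(172,232,200,256,.054)}),("scene",{"mould":(232,228,275,260,.031),"stand":(375,268,440,330,.08),"stamp":(212,203,236,230,.054)})):
    s=S[n]; C=cloud(s); im=s["image"]
    for k,(a,b,c,d,h) in wins.items():
        P=C[b:d,a:c].reshape(-1,3); P=P[P[:,2]>h-.008]; P=P[P[:,2]<h+.012]
        r=cv2.minAreaRect((P[:,:2]*1000).astype(np.float32))
        print(n,k,len(P),P.mean(0).round(4),"rect",np.round(r[0],1),np.round(r[1],1),round(r[2],1))
        cr=cv2.resize(im[b-4:d+4,a-4:c+4],(260,260),interpolation=cv2.INTER_CUBIC); out.append(cr)
    print(n,"table z",np.median(C[250:300,320:370,2]) if n=="top" else "")
save("crop0.png",np.vstack([np.hstack(out[:3]),np.hstack(out[3:])]))
C=cloud(S["top"])
for u,v in((295,215),(294,241),(293,268),(248,178),(395,195)): print(u,v,C[v,u].round(3))
E
```

```text
top mould 492 [0.4764 0.1333 0.0315] rect [476.5 133.5] [52.5 69.1] 19.1
top stand 327 [ 0.5109 -0.2989  0.0811] rect [ 511.7 -299.4] [40.9 57.1] 20.3
top stamp 31 [0.5149 0.3014 0.0535] rect [514.9 301.6] [15.3 15. ] 45.4
top table z 0.001245663052406365
scene mould 308 [0.4729 0.1307 0.0292] rect [477.5 134. ] [55.1 70.4] 19.7
scene stand 405 [ 0.5081 -0.3012  0.0789] rect [ 512.3 -299.4] [43.6 56.3] 20.3
scene stamp 20 [0.5134 0.3003 0.0504] rect [514.5 300.7] [10.5 14.2] 75.5
scene table z 
295 215 [ 0.574 -0.003  0.09 ]
294 241 [0.507 0.001 0.078]
293 268 [0.435 0.004 0.086]
248 178 [0.699 0.13  0.003]
395 195 [ 0.641 -0.279  0.015]
```

View pics/crop0.png

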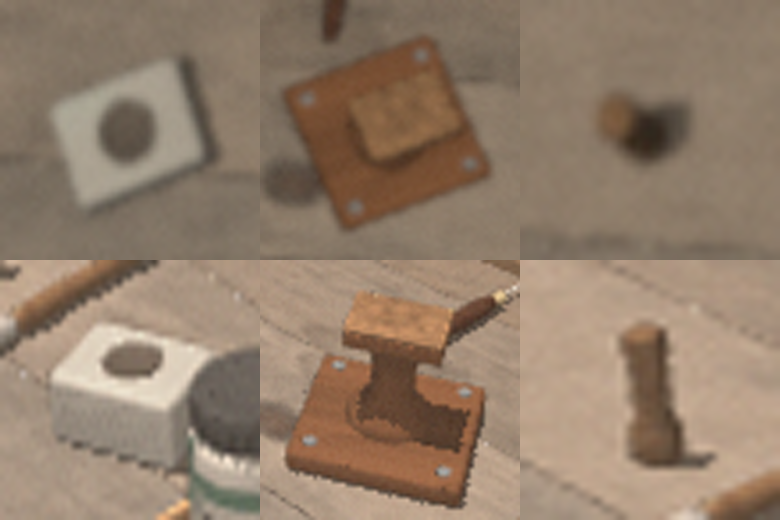

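The crop confirms them: an off-white mould with a round hollow, a wooden stand with a cork pad, and an upright turned stamp that is narrower at the top. The heights and sizes match the text. Next I'll work out the first move.

```bash
cat >> h.py <<'E'
def plan(p,yaw=None,rv=None):
    o=robot.get_obs(); M=R.from_euler('xyz',o["ee_rot"])
    d=M.inv().apply(np.array(p)-o["tool_pos"])*100
    T=R.from_euler('xyz',[np.pi,0,yaw]); r=(M.inv()*T).as_rotvec()
    print("t",round(float(o["time"]),2),"pos",o["tool_pos"].round(4),"yaw",o["ee_rot"].round(4),"w",round(o["width"],4),"q",o["joint_positions"].round(2))
    print("ROW",r.round(3),d.round(2)); return r,d
E
cat > p.py <<'E'
import sys; from h import *
a=[float(v) for v in sys.argv[1:]]; plan(a[:3],a[3])
E
python3 p.py .477 .1337 .15 1.908
python3 - <<'E'
from h import *
C=cloud(dict(np.load("top0.npz"))).reshape(-1,3)
k=(C[:,2]>.15)&(C[:,1]<-.1)&(C[:,0]>.3)&(C[:,1]>-.6); print("chest min x",np.percentile(C[k],[0,1,5],axis=0).round(3),C[k].max(0))
E
```

```text
t 0.1 pos [0.1564 0.5267 0.1735] yaw [-3.1396e+00 -2.0000e-04  2.8528e+00] w 0.094 q [ 1.18  0.09  1.37 -0.    1.68 -0.1 ]
ROW [-0.002  0.001  0.945] [-41.92 -28.54   2.4 ]
chest min x [[ 0.683 -0.541  0.15 ]
 [ 0.696 -0.534  0.158]
 [ 0.711 -0.519  0.193]] [ 0.96642087 -0.17430453  0.30691428]
```

Emit:
move_arm:
  deltas: [0, 0, 0.3, -12, -8, 0.5, -1, 0, 0, 0.6, -24, -16, 1, -1, 0, 0, 0.945, -41.9, -28.5, 2.4, -1, 0, 0, 0.945, -41.9, -28.5, 2.4, -1, 0, 0, 0.945, -41.9, -28.5, 2.4, -1, 0, 0, 0.945, -41.9, -28.5, 2.4, -1, 0, 0, 0.945, -41.9, -28.5, 2.4, -1, 0, 0, 0.945, -41.9, -28.5, 2.4, -1]

```text
time: 0.9
tool_pos: [0.4102, 0.2161, 0.1556]
ee_rot: [-3.141, -0.0, 1.907]
wrist_force: [-0.3, 0.5, 0.5]
width: 0.094
finger_force: 0.0
```

```bash
python3 p.py .477 .1337 .1 1.908
```

```text
t 0.9 pos [0.4102 0.2161 0.1556] yaw [-3.1415e+00 -2.0000e-04  1.9071e+00] w 0.094 q [ 0.36 -0.1   1.6   0.    1.65  0.03]
ROW [-0.    -0.    -0.001] [-9.98  3.59  5.56]
```

Emit:
move_arm:
  deltas: [0, 0, 0, -5, 1.8, 2, -1, 0, 0, 0, -8.5, 3, 4, -1, 0, 0, 0, -8.5, 3, 5, -1, 0, 0, 0, -8.5, 3, 5, -1, 0, 0, 0, -8.5, 3, 5, -1]

```text
time: 1.4
tool_pos: [0.4653, 0.1484, 0.106]
ee_rot: [-3.141, -0.001, 1.909]
wrist_force: [-0.2, -0.5, 0.3]
width: 0.0938
finger_force: 0.0
```

```bash
python3 - <<'E'
from h import *
s=snap("scene"); print(robot.get_obs()["tool_pos"])
save("s1.png",cv2.resize(s["image"][150:310,160:373],(800,600),interpolation=cv2.INTER_CUBIC))
E
python3 p.py .477 .1337 .007 1.908
```

```text
[0.46569629 0.14877354 0.10674814]
t 1.45 pos [0.4657 0.1488 0.1067] yaw [ 3.1405e+00 -4.0000e-04  1.9095e+00] w 0.0939 q [ 0.19 -0.03  1.62  0.    1.54 -0.15]
ROW [ 0.001 -0.     0.002] [-1.8   0.55  9.97]
```

View pics/s1.png

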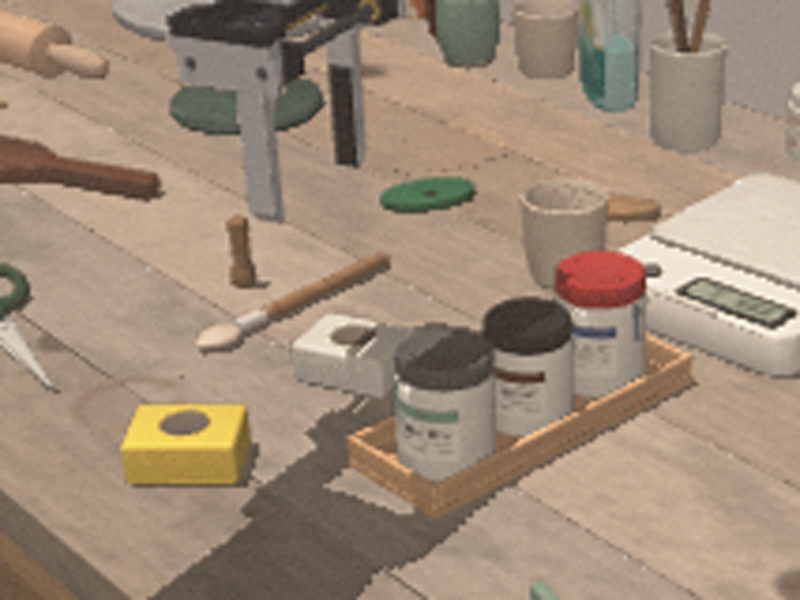

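The gripper is straddling the air above the mould, with the finger tips at about crop (262,215) and (345,165). Next I'll descend to just above the mould, then check the alignment.

Emit:
move_arm:
  deltas: [0, 0, 0, -1.8, 0.5, 2, -1, 0, 0, 0, -1.8, 0.5, 5, -1, 0, 0, 0, -1.8, 0.5, 5, -1, 0, 0, 0, -1.8, 0.5, 5, -1, 0, 0, 0, -1.8, 0.5, 5, -1]

```text
time: 1.95
tool_pos: [0.4777, 0.1333, 0.0582]
ee_rot: [3.138, 0.0, 1.909]
wrist_force: [-0.6, -0.4, 0.7]
width: 0.0941
finger_force: 0.0
```

```bash
python3 - <<'E'
from h import *
s=snap("scene"); o=robot.get_obs(); M=R.from_euler('xyz',o["ee_rot"])
for y in(-.05,0,.05): print(proj(s,o["tool_pos"]+M.apply([0,y,0])).round(1))
save("s2.png",cv2.resize(s["image"][170:290,190:350],(800,600),interpolation=cv2.INTER_CUBIC))
E
python3 p.py .477 .1337 .007 1.908
```

```text
[242.9 238.3]
[253.  229.4]
[262.3 221.2]
t 2.0 pos [0.4778 0.1332 0.0582] yaw [3.1377e+00 5.0000e-04 1.9091e+00] w 0.0937 q [ 0.16  0.02  1.68  0.    1.44 -0.18]
ROW [0.004 0.001 0.001] [ 0.08 -0.08  5.12]
```

View pics/s2.png

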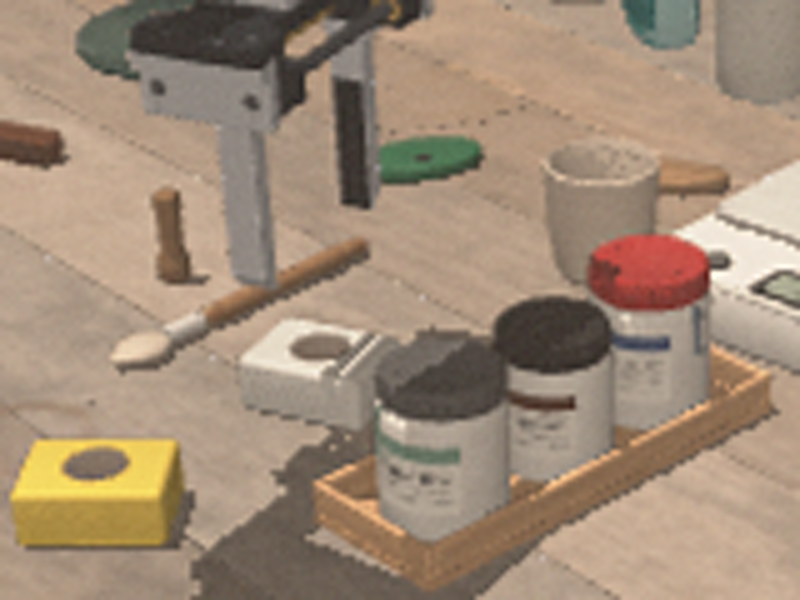

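The finger tips appear at about crop (253,285) and (357,205), roughly 10 px higher than the pose predicts. I'll check this against the depth data.

```bash
python3 - <<'E'
from h import *
o=robot.get_obs(); M=R.from_euler('xyz',o["ee_rot"])
for n in("scene","top"):
    s=snap(n); C=cloud(s).reshape(-1,3); L=(C-o["tool_pos"])@M.as_matrix()
    k=(abs(L[:,0])<.05)&(abs(L[:,1])<.1)&(L[:,2]<.02)&(L[:,2]>-.07)
    P=L[k]; print(n,k.sum(),"min/max tool frame",P.min(0).round(3),P.max(0).round(3))
    for sg in(1,-1):
        Q=P[P[:,1]*sg>0.02]; 
        if len(Q): print(sg,len(Q),np.percentile(Q,[3,50,97],axis=0).round(3).tolist())
E
```

```text
scene 240 min/max tool frame [-0.01  -0.063 -0.07 ] [ 0.012  0.059 -0.031]
1 120 [[-0.009, 0.044, -0.069], [-0.002, 0.048, -0.052], [0.01, 0.058, -0.032]]
-1 120 [[-0.009, -0.062, -0.069], [-0.002, -0.058, -0.054], [0.01, -0.049, -0.033]]
top 1 min/max tool frame [-0.032  0.019  0.017] [-0.032  0.019  0.017]
```

The lateral position agrees, but the visible tips end about 31 mm above the reported TCP. I'll descend partway and recheck whether that offset is constant.

Emit:
move_arm:
  deltas: [0, 0, 0, 0, 0, 2, -1, 0, 0, 0, 0, 0, 4, -1, 0, 0, 0, 0, 0, 4, -1, 0, 0, 0, 0, 0, 4, -1, 0, 0, 0, 0, 0, 4, -1]

```text
time: 2.6
tool_pos: [0.4778, 0.1325, 0.0176]
ee_rot: [3.139, 0.0, 1.908]
wrist_force: [-0.4, -0.1, 0.3]
width: 0.0941
finger_force: 0.0
```

```bash
cat > tip.py <<'E'
from h import *
o=robot.get_obs(); M=R.from_euler('xyz',o["ee_rot"])
s=snap("scene"); C=cloud(s).reshape(-1,3); L=(C-o["tool_pos"])@M.as_matrix()
for sg in(1,-1):
    k=(abs(L[:,0])<.02)&(L[:,1]*sg>.04)&(L[:,1]*sg<.075)&(L[:,2]>-.09)&(C[:,2]>.012); Q=L[k]; W=C[k]
    print(sg,len(Q),"toolz max",Q[:,2].max().round(4),"world z min",W[:,2].min().round(4),"y range",Q[:,1].min().round(3),Q[:,1].max().round(3),np.sort(Q[:,2])[-6:].round(3))
print(o["tool_pos"].round(4),o["ee_rot"].round(4),o["wrist_force"].round(1),o["joint_positions"].round(3))
save("s3.png",cv2.resize(s["image"][170:290,190:350],(800,600),interpolation=cv2.INTER_CUBIC))
E
python3 tip.py
```

```text
1 169 toolz max -0.0309 world z min 0.0486 y range 0.044 0.06 [-0.032 -0.032 -0.031 -0.031 -0.031 -0.031]
-1 178 toolz max -0.0322 world z min 0.0496 y range -0.062 -0.047 [-0.035 -0.034 -0.034 -0.033 -0.033 -0.032]
[0.4778 0.1325 0.0176] [3.1389e+00 4.0000e-04 1.9078e+00] [-0.4 -0.1  0.3] [ 0.156  0.052  1.727  0.     1.36  -0.181]
```

View pics/s3.png

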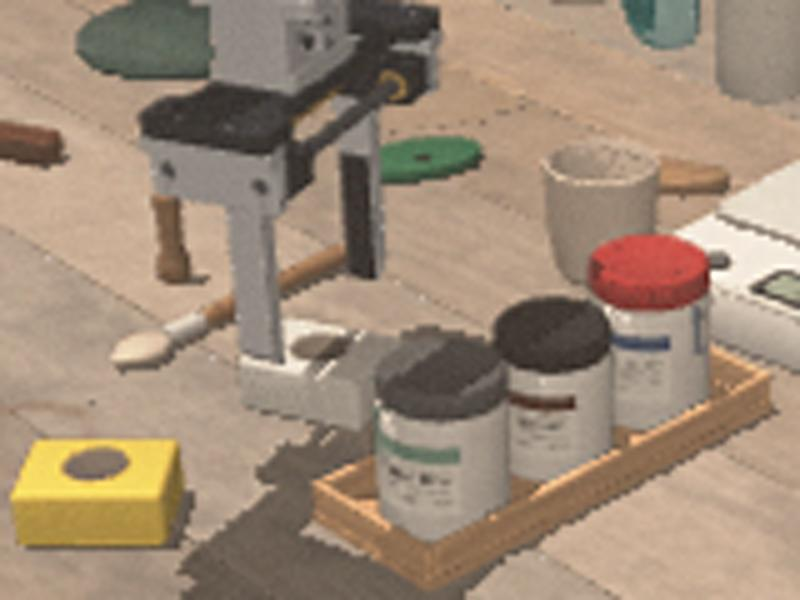

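The picture shows the fingers still above the block, with the near tip at crop (262,360). The reported TCP is a constant 31.5 mm or so below the real tips. I'll correct for that by aiming at a reported z of about -0.024, watching the force on the way down.

```bash
python3 p.py .477 .1337 -.0235 1.908
```

```text
t 2.65 pos [0.4778 0.1325 0.0176] yaw [3.1387e+00 4.0000e-04 1.9078e+00] w 0.0938 q [ 0.16  0.05  1.73  0.    1.36 -0.18]
ROW [ 0.003  0.    -0.   ] [ 0.14 -0.05  4.11]
```

Emit:
move_arm:
  deltas: [0.003, 0, 0, 0.1, 0, 1.5, -1, 0.003, 0, 0, 0.1, 0, 3, -1, 0.003, 0, 0, 0.1, 0, 3.6, -1, 0.003, 0, 0, 0.1, 0, 4.1, -1, 0.003, 0, 0, 0.1, 0, 4.1, -1, 0.003, 0, 0, 0.1, 0, 4.1, -1]

```text
time: 3.25
tool_pos: [0.4766, 0.1333, -0.0247]
ee_rot: [-3.139, -0.0, 1.908]
wrist_force: [0.3, -0.6, 0.7]
width: 0.0938
finger_force: 0.0
```

```bash
python3 tip.py
```

```text
1 138 toolz max -0.0397 world z min 0.0148 y range 0.043 0.059 [-0.043 -0.042 -0.041 -0.041 -0.04  -0.04 ]
-1 167 toolz max -0.037 world z min 0.0124 y range -0.063 -0.047 [-0.04  -0.039 -0.039 -0.038 -0.038 -0.037]
[ 0.4766  0.1333 -0.0247] [-3.1392 -0.      1.9078] [ 0.3 -0.6  0.7] [ 0.158  0.098  1.769 -0.     1.276 -0.178]
```

Emit:
move_arm:
  deltas: [0, 0, 0, 0, 0, 0, 0, 0, 0, 0, 0, 0, 0, 1, 0, 0, 0, 0, 0, 0, 1, 0, 0, 0, 0, 0, 0, 1, 0, 0, 0, 0, 0, 0, 1, 0, 0, 0, 0, 0, 0, 1, 0, 0, 0, 0, 0, 0, 1, 0, 0, 0, 0, 0, 0, 1]

```text
time: 4.1
tool_pos: [0.4765, 0.1333, -0.0249]
ee_rot: [-3.139, -0.0, 1.908]
wrist_force: [0.5, 0.5, -0.4]
width: 0.0519
finger_force: 30.0
```

Emit:
move_arm:
  deltas: [0, 0, 0, 0, 0, -1, 1, 0, 0, 0, 0, 0, -3, 1, 0, 0, 0, 0, 0, -6, 1, 0, 0, 0, 0, 0, -9, 1, 0, 0, 0, 0, 0, -12, 1, 0, 0, 0, 0, 0, -14, 1, 0, 0, 0, 0, 0, -15, 1, 0, 0, 0, 0, 0, -15, 1]

```text
time: 4.9
tool_pos: [0.4776, 0.1335, 0.1267]
ee_rot: [3.141, 0.001, 1.908]
wrist_force: [0.8, 0.3, -1.0]
width: 0.0518
finger_force: 30.0
```

```bash
python3 p.py .512 -.2994 .125 1.925; python3 - <<'E'
from h import *
o=robot.get_obs(); M=R.from_euler('xyz',o["ee_rot"]); print(o["finger_force"],o["wrist_force"])
s=snap("scene"); C=cloud(s); L=(C-o["tool_pos"])@M.as_matrix(); im=s["image"].astype(int)
k=(im.min(-1)>110)&(im.max(-1)-im.min(-1)<50)&(abs(L[...,0])<.045)&(abs(L[...,1])<.027)&(L[...,2]>-.08)&(C[...,2]>.04)
P=L[k]; print(k.sum(),P.min(0).round(3),P.max(0).round(3))
E
```

```text
t 4.9 pos [0.4776 0.1335 0.1267] yaw [3.1415e+00 5.0000e-04 1.9078e+00] w 0.0518 q [ 0.16 -0.02  1.58 -0.    1.59 -0.18]
ROW [ 0.     0.001 -0.017] [-41.99 -11.06   0.2 ]
29.99661147594452 [ 0.75354712  0.28588966 -1.01664423]
230 [-0.035 -0.027 -0.057] [ 0.037  0.026 -0.025]
```

The mould is held (opening 51.8 mm, grip 30 N), with its underside about 25 mm above the reported TCP z. Next I'll carry it over the jars to the stand.

Emit:
move_arm:
  deltas: [0, 0, 0, -2, -0.5, 0, 1, 0, 0, 0, -5, -1.3, 0, 1, 0, 0, 0, -9, -2.4, 0, 1, 0, 0, -0.01, -13, -3.4, 0, 1, 0, 0, -0.017, -17, -4.5, 0, 1, 0, 0, -0.017, -21, -5.5, 0, 1, 0, 0, -0.017, -25, -6.6, 0, 1, 0, 0, -0.017, -29, -7.6, 0, 1]

```text
time: 5.75
tool_pos: [0.4995, -0.1666, 0.1229]
ee_rot: [-3.136, -0.003, 1.925]
wrist_force: [0.7, 1.2, -1.0]
width: 0.0519
finger_force: 30.0
```

Emit:
move_arm:
  deltas: [0, 0, 0, -4, -1, 0, 1, 0, 0, 0, -8, -2.1, 0, 1, 0, 0, 0, -11, -2.9, 0, 1, 0, 0, 0, -12.5, -3.3, 0, 1, 0, 0, 0, -13, -3.4, 0, 1, 0, 0, 0, -13, -3.4, 0, 1, 0, 0, 0, -13, -3.4, 0, 1]

```text
time: 6.45
tool_pos: [0.5141, -0.2976, 0.125]
ee_rot: [-3.139, -0.001, 1.926]
wrist_force: [0.3, 0.2, 0.2]
width: 0.0519
finger_force: 30.0
```

```bash
cat > m.py <<'E'
from h import *
for n in("scene","top"):
    s=snap(n); C=cloud(s); im=s["image"].astype(int); o=robot.get_obs()
    near=(np.hypot(C[...,0]-.512,C[...,1]+.2994)<.07)
    k=near&(im.min(-1)>95)&(im.max(-1)-im.min(-1)<45)
    P=C[k]; P=P[(P[:,2]>.075)&(P[:,2]<o["tool_pos"][2]+.062)]
    print(n,"white z pct",np.percentile(P[:,2],[1,50,99]).round(4))
    j=near&(C[...,2]>.06)&(C[...,2]<.088)&(im[...,0]-im[...,2]>35); Q=C[j]
    r=cv2.minAreaRect((Q[:,:2]*1000).astype(np.float32)); print("cork",len(Q),np.round(r[0],1),np.round(r[1],1),round(r[2],1),np.percentile(Q[:,2],[2,98]).round(3))
    t=P[P[:,2]>P[:,2].max()-.008]; r=cv2.minAreaRect((t[:,:2]*1000).astype(np.float32)); print("mould top",len(t),np.round(r[0],1),np.round(r[1],1),round(r[2],1))
    save(f"m_{n}_{o['time']:.2f}.png",cv2.resize(s["image"][220:340,350:510] if n=="scene" else s["image"][200:290,350:470],(800,600),interpolation=cv2.INTER_CUBIC)); print(f"m_{n}_{o['time']:.2f}.png")
E
python3 m.py; python3 p.py .512 -.2994 .06 1.925
```

```text
scene white z pct [0.1516 0.1754 0.1862]
cork 466 [ 511.  -299.8] [42.6 56.7] 18.7 [0.064 0.082]
mould top 263 [ 512.7 -297.5] [79.3 66. ] 18.6
m_scene_6.50.png
top white z pct [0.1702 0.1808 0.187 ]
cork 33 [ 502.9 -275.6] [40.4  5.8] 20.1 [0.073 0.085]
mould top 75 [ 503.5 -276.3] [46.4 35.9] 38.3
m_top_6.55.png
t 6.55 pos [ 0.5143 -0.2976  0.1255] yaw [-3.1390e+00 -4.0000e-04  1.9266e+00] w 0.0518 q [-0.62  0.2   1.34 -0.    1.6  -0.97]
ROW [-0.003 -0.     0.002] [-0.09 -0.26  6.55]
```

Emit:
move_arm:
  deltas: [-0.003, 0, 0, -0.1, -0.25, 1.5, 1, -0.003, 0, 0, -0.1, -0.25, 3.5, 1, -0.003, 0, 0, -0.1, -0.25, 5, 1, -0.003, 0, 0, -0.1, -0.25, 6, 1, -0.003, 0, 0, -0.1, -0.25, 6, 1, -0.003, 0, 0, -0.1, -0.25, 6, 1]

```text
time: 7.15
tool_pos: [0.5122, -0.3009, 0.0656]
ee_rot: [3.141, 0.0, 1.925]
wrist_force: [-0.2, 0.3, -0.6]
width: 0.0515
finger_force: 30.0
```

```bash
python3 m.py; python3 p.py .512 -.2994 .055 1.925
```

```text
scene white z pct [0.0926 0.1172 0.1263]
cork 252 [ 499.7 -304.7] [20.8 57.3] 26.6 [0.062 0.081]
mould top 237 [ 506.7 -302.9] [69.5 67.4] 21.0
m_scene_7.20.png
top white z pct [0.1134 0.1211 0.1277]
t 7.25 pos [ 0.5126 -0.3014  0.0665] yaw [3.1403e+00 1.7000e-03 1.9249e+00] w 0.0519 q [-0.63  0.23  1.43  0.    1.49 -0.98]
ROW [ 0.001  0.002 -0.   ] [0.21 0.01 1.15]Traceback (most recent call last):
  File "m.py", line 9, in <module>
    r=cv2.minAreaRect((Q[:,:2]*1000).astype(np.float32)); print("cork",len(Q),np.round(r[0],1),np.round(r[1],1),round(r[2],1),np.percentile(Q[:,2],[2,98]).round(3))
                                                                                                                              ~~~~~~~~~~~~~^^^^^^^^^^^^^^^
    return _quantile_unchecked(
        a, q, axis, out, overwrite_input, method, keepdims, weights)
    return _ureduce(a,
                    func=_quantile_ureduce_func,
    ...<5 lines>...
                    overwrite_input=overwrite_input,
                    method=method)
    r = func(a, **kwargs)
    result = _quantile(arr,
                       quantiles=q,
    ...<2 lines>...
                       out=out,
                       weights=wgt)
    slices_having_nans = np.isnan(arr[-1, ...])
                                  ~~~^^^^^^^^^
IndexError: index -1 is out of bounds for axis 0 with size 0
```

Underside is at about 91 mm. Lowering in small increments.

Emit:
move_arm:
  deltas: [0, 0, 0, 0.2, 0, 0.3, 1, 0, 0, 0, 0.2, 0, 0.5, 1, 0, 0, 0, 0.2, 0, 0.7, 1, 0, 0, 0, 0.2, 0, 0.85, 1, 0, 0, 0, 0.2, 0, 0.85, 1, 0, 0, 0, 0.2, 0, 0.85, 1]

```text
time: 7.85
tool_pos: [0.5112, -0.2992, 0.0567]
ee_rot: [-3.142, -0.0, 1.925]
wrist_force: [-0.6, 0.8, -1.1]
width: 0.0518
finger_force: 30.0
```

```bash
python3 p.py .512 -.2994 .055 1.925
```

```text
t 7.85 pos [ 0.5112 -0.2992  0.0567] yaw [-3.1416e+00 -2.0000e-04  1.9248e+00] w 0.0518 q [-0.63  0.23  1.44  0.    1.47 -0.98]
ROW [-0. -0. -0.] [-0.05  0.07  0.17]
```

Emit:
move_arm:
  deltas: [0, 0, 0, 0, 0.05, 0.05, 1, 0, 0, 0, 0, 0.05, 0.1, 1, 0, 0, 0, 0, 0.05, 0.15, 1, 0, 0, 0, 0, 0.05, 0.15, 1, 0, 0, 0, 0, 0.05, 0.15, 1]

```text
time: 8.35
tool_pos: [0.5117, -0.299, 0.0552]
ee_rot: [-3.142, -0.0, 1.925]
wrist_force: [-0.8, 0.4, -1.7]
width: 0.0514
finger_force: 30.0
```

Emit:
move_arm:
  deltas: [0, 0, 0, 0, 0, 0.05, 1, 0, 0, 0, 0, 0, 0.1, 1, 0, 0, 0, 0, 0, 0.1, 1, 0, 0, 0, 0, 0, 0.1, 1]

```text
time: 8.75
tool_pos: [0.5117, -0.2991, 0.0551]
ee_rot: [3.141, 0.0, 1.925]
wrist_force: [-2.3, 1.0, 2.8]
width: 0.052
finger_force: 30.0
```

The mould is in contact, so I'll release it and retreat upward.

Emit:
move_arm:
  deltas: [0, 0, 0, 0, 0, 0, 0, 0, 0, 0, 0, 0, 0, -0.3, 0, 0, 0, 0, 0, 0, -0.6, 0, 0, 0, 0, 0, 0, -0.8, 0, 0, 0, 0, 0, 0, -0.8, 0, 0, 0, 0, 0, 0, -0.8, 0, 0, 0, 0, 0, 0, -0.8]

```text
time: 9.45
tool_pos: [0.5116, -0.299, 0.0541]
ee_rot: [-3.142, -0.0, 1.925]
wrist_force: [0.5, -0.4, -0.7]
width: 0.085
finger_force: 0.0
```

Emit:
move_arm:
  deltas: [0, 0, 0, 0, 0, -1, -0.8, 0, 0, 0, 0, 0, -3, -0.8, 0, 0, 0, 0, 0, -6, -0.8, 0, 0, 0, 0, 0, -10, -0.8, 0, 0, 0, 0, 0, -13, -0.8, 0, 0, 0, 0, 0, -13, -0.8, 0, 0, 0, 0, 0, -13, -0.8]

```text
time: 10.15
tool_pos: [0.5121, -0.2993, 0.1856]
ee_rot: [3.14, 0.002, 1.925]
wrist_force: [-1.0, 0.7, -0.0]
width: 0.0846
finger_force: 0.0
```

```bash
python3 m.py 2>&1 | grep -v '^ '; python3 p.py .5145 .301 .175 1.571
```

```text
scene white z pct [0.0821 0.1088 0.2442]
cork 125 [ 498.3 -304.8] [12.2 55.1] 22.5 [0.061 0.077]
mould top 54 [ 509.3 -298.9] [110.4  19.2] 20.3
m_scene_10.20.png
top white z pct [0.101  0.1107 0.1179]
Traceback (most recent call last):
IndexError: index -1 is out of bounds for axis 0 with size 0
t 10.25 pos [ 0.511  -0.2985  0.1826] yaw [-3.1400e+00 -2.5000e-03  1.9248e+00] w 0.0846 q [-0.62  0.18  1.25  0.    1.71 -0.98]
ROW [-0.002 -0.002  0.354] [56.11 21.11  0.87]
```

The mould rests flat on the pad (top about 0.111). Next is the stamp.

Emit:
move_arm:
  deltas: [0, 0, 0.05, 4, 1.5, 0.1, -0.8, 0, 0, 0.1, 8.5, 3.2, 0.2, -0.8, 0, 0, 0.15, 13, 4.9, 0.3, -0.8, 0, 0, 0.2, 17.5, 6.6, 0.4, -0.8, 0, 0, 0.25, 22, 8.3, 0.5, -0.8, 0, 0, 0.3, 26.5, 10, 0.6, -0.8, 0, 0, 0.354, 31, 11.7, 0.7, -0.8, 0, 0, 0.354, 35.5, 13.4, 0.8, -0.8]

```text
time: 11.05
tool_pos: [0.5128, 0.0823, 0.1741]
ee_rot: [-3.138, 0.0, 1.57]
wrist_force: [0.7, 0.3, -0.4]
width: 0.0848
finger_force: 0.0
```

```bash
python3 p.py .5145 .301 .175 1.571
```

```text
t 11.05 pos [0.5128 0.0823 0.1741] yaw [-3.1379e+00  1.0000e-04  1.5698e+00] w 0.0848 q [0.05 0.02 1.44 0.   1.68 0.05]
ROW [-0.004  0.    -0.001] [21.87  0.15 -0.09]
```

Emit:
move_arm:
  deltas: [0, 0, 0, 4.5, 0, 0, -0.8, 0, 0, 0, 9, 0, 0, -0.8, 0, 0, 0, 13.5, 0, 2, -0.8, 0, 0, 0, 17.5, 0, 5, -0.8, 0, 0, 0, 20, 0.1, 8, -0.8, 0, 0, 0, 20.5, 0.1, 9.5, -0.8, 0, 0, 0, 20.5, 0.1, 9.5, -0.8, 0, 0, 0, 20.5, 0.1, 9.5, -0.8]

```text
time: 11.85
tool_pos: [0.5153, 0.2843, 0.0811]
ee_rot: [-3.141, 0.001, 1.57]
wrist_force: [-0.2, -0.1, 0.5]
width: 0.0849
finger_force: 0.0
```

```bash
python3 p.py .5145 .301 -.0155 1.571; cat > ms.py <<'E'
from h import *
for n in("scene","top"):
    s=snap(n); C=cloud(s); im=s["image"].astype(int)
    d=np.hypot(C[...,0]-.512,C[...,1]+.2994)<.07
    k=d&(C[...,2]>.103)&(C[...,2]<.12)
    r=cv2.minAreaRect((C[k][:,:2]*1000).astype(np.float32)); print(n,"mould",k.sum(),np.round(r[0],1),np.round(r[1],1),round(r[2],1),C[k][:,2].mean().round(4))
    h=k&(im.mean(-1)<im.mean(-1)[k].max()*.75); e=cv2.morphologyEx(h.astype(np.uint8),cv2.MORPH_OPEN,np.ones((3,3)))
    nn,lab,st,ce=cv2.connectedComponentsWithStats(e)
    for i in range(1,nn):
        if st[i,4]>8: print(" dark",st[i].tolist(),ray(dict(s),*ce[i],.111).round(4))
    d=(np.hypot(C[...,0]-.5145,C[...,1]-.301)<.02)&(C[...,2]>.012)&(C[...,2]<.06); Q=C[d]
    if len(Q): print(n,"stamp",len(Q),Q.mean(0).round(4),((Q.min(0)+Q.max(0))/2).round(4),Q[:,2].max().round(4))
    a,b,c,e=(370,230,480,313) if n=="scene" else (360,205,460,280); save(f"ms_{n}_{robot.get_obs()['time']:.2f}.png",cv2.resize(s["image"][b:e,a:c],(800,600),interpolation=cv2.INTER_CUBIC))
E
python3 ms.py; ls pics
```

```text
t 11.85 pos [0.5153 0.2843 0.0811] yaw [-3.1408e+00  1.0000e-03  1.5699e+00] w 0.0849 q [ 0.41  0.21  1.42 -0.    1.51  0.41]
ROW [-0.001  0.001 -0.001] [ 1.68 -0.07  9.66]
scene mould 575 [ 508.8 -299.7] [53.7 70.1] 21.8 0.1091
 dark [403, 263, 16, 8, 104] [ 0.5104 -0.2993  0.111 ]
scene stamp 80 [0.5127 0.2995 0.0331] [0.5142 0.2992 0.0334] 0.0547
top mould 541 [ 509.8 -298.7] [52.3 71.5] 20.4 0.1111
 dark [404, 231, 12, 12, 108] [ 0.5087 -0.2984  0.111 ]
crop0.png
m_scene_10.20.png
m_scene_6.50.png
m_scene_7.20.png
m_top_6.55.png
ms_scene_11.90.png
ms_top_11.95.png
s1.png
s2.png
s3.png
scene0.png
top0.png
```

The mould sits at about (0.510, -0.299), with its yaw within 1° of the pad and its top at 0.111, so it is well placed. Now I'll descend on the stamp.

Emit:
move_arm:
  deltas: [0, 0, 0, 1.6, -0.1, 0, -0.8, 0, 0, 0, 1.6, -0.1, 3, -0.8, 0, 0, 0, 1.6, -0.1, 5, -0.8, 0, 0, 0, 1.6, -0.1, 5, -0.8, 0, 0, 0, 1.6, -0.1, 5, -0.8]

```text
time: 12.45
tool_pos: [0.5148, 0.3019, 0.0324]
ee_rot: [3.141, -0.001, 1.571]
wrist_force: [0.5, -0.1, 0.9]
width: 0.0845
finger_force: 0.0
```

```bash
python3 p.py .5145 .3005 -.0155 1.571
```

```text
t 12.45 pos [0.5148 0.3019 0.0324] yaw [ 3.1406e+00 -8.0000e-04  1.5705e+00] w 0.0845 q [0.44 0.26 1.46 0.   1.42 0.44]
ROW [ 0.001 -0.001 -0.   ] [-0.14 -0.03  4.79]
```

View pics/ms_scene_11.90.png

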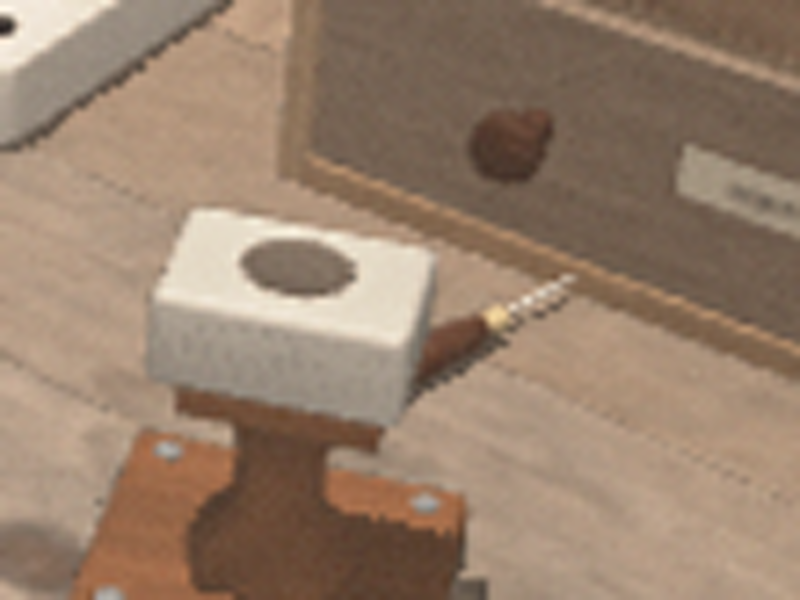

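The mould sits squarely on the pad with the hollow up, at crop (298,267), and overhangs evenly. Descending onto the stamp and closing.

Emit:
move_arm:
  deltas: [0, 0, 0, -0.1, 0, 1.5, -0.8, 0, 0, 0, -0.1, 0, 3, -0.8, 0, 0, 0, -0.1, 0, 4.2, -0.8, 0, 0, 0, -0.1, 0, 4.7, -0.8, 0, 0, 0, -0.1, 0, 4.7, -0.8, 0, 0, 0, -0.1, 0, 4.7, -0.8]

```text
time: 13.05
tool_pos: [0.5144, 0.3005, -0.0156]
ee_rot: [3.141, -0.0, 1.571]
wrist_force: [0.1, 0.6, -0.6]
width: 0.0845
finger_force: 0.0
```

```bash
python3 p.py .5145 .3005 -.0155 1.571; python3 - <<'E'
from h import *
o=robot.get_obs(); M=R.from_euler('xyz',o["ee_rot"]).as_matrix(); s=snap("scene"); C=cloud(s).reshape(-1,3); L=(C-o["tool_pos"])@M
k=(abs(L[:,0])<.018)&(abs(L[:,1])<.02)&(C[:,2]>.01)&(C[:,2]<.06); P=L[k]
print("stamp in tool",len(P),((P.min(0)+P.max(0))/2).round(4),P.min(0).round(4),P.max(0).round(4))
E
```

```text
t 13.05 pos [ 0.5144  0.3005 -0.0156] yaw [ 3.1415e+00 -2.0000e-04  1.5708e+00] w 0.0845 q [0.43 0.3  1.51 0.   1.33 0.43]
ROW [ 0. -0. -0.] [-0.    0.01 -0.01]
stamp in tool 86 [-0.0011 -0.0006 -0.0486] [-0.0099 -0.0085 -0.0711] [ 0.0077  0.0074 -0.0261]
```

Emit:
move_arm:
  deltas: [0, 0, 0, 0, 0, 0, -0.2, 0, 0, 0, 0, 0, 0, 0.1, 0, 0, 0, 0, 0, 0, 0.3, 0, 0, 0, 0, 0, 0, 0.5, 0, 0, 0, 0, 0, 0, 0.6, 0, 0, 0, 0, 0, 0, 0.7, 0, 0, 0, 0, 0, 0, 0.8, 0, 0, 0, 0, 0, 0, 1]

```text
time: 13.9
tool_pos: [0.5143, 0.3005, -0.0157]
ee_rot: [3.142, -0.0, 1.571]
wrist_force: [-0.7, -0.4, 0.8]
width: 0.0238
finger_force: 0.2
```

Emit:
move_arm:
  deltas: [0, 0, 0, 0, 0, 0, 1, 0, 0, 0, 0, 0, 0, 1, 0, 0, 0, 0, 0, 0, 1, 0, 0, 0, 0, 0, 0, 1]

```text
time: 14.3
tool_pos: [0.5143, 0.3005, -0.0156]
ee_rot: [3.142, -0.0, 1.571]
wrist_force: [-0.3, 0.3, -0.1]
width: 0.0183
finger_force: 30.0
```

Emit:
move_arm:
  deltas: [0, 0, 0, 0, 0, -1, 1, 0, 0, 0, 0, 0, -3, 1, 0, 0, 0, 0, 0, -6, 1, 0, 0, 0, 0, 0, -10, 1, 0, 0, 0, 0, 0, -14, 1, 0, 0, 0, 0, 0, -17, 1, 0, 0, 0, 0, 0, -18, 1, 0, 0, 0, 0, 0, -18, 1]

```text
time: 15.1
tool_pos: [0.5152, 0.3009, 0.1666]
ee_rot: [3.138, -0.002, 1.571]
wrist_force: [0.7, -0.4, -0.6]
width: 0.0186
finger_force: 30.0
```

```bash
python3 p.py .511 -.299 .165 1.571; cat > st.py <<'E'
from h import *
o=robot.get_obs(); M=R.from_euler('xyz',o["ee_rot"]).as_matrix()
s=snap("scene"); C=cloud(s); L=(C-o["tool_pos"])@M
k=(abs(L[...,0])<.018)&(abs(L[...,1])<.02)&(L[...,2]>-.03)&(L[...,2]<.03)&(np.ptp(s["image"].astype(int),axis=-1)>20)
P=L[k]; W=C[k]; print(len(P),"tool",((P.min(0)+P.max(0))/2).round(4),P.min(0).round(4),P.max(0).round(4))
for a in np.arange(-.03,.03,.006):
    q=P[(P[:,2]>=a)&(P[:,2]<a+.006)]
    if len(q)>3: print(round(a,3),len(q),q.mean(0).round(4),((q.min(0)+q.max(0))/2).round(4))
u,v=proj(s,o["tool_pos"]).astype(int); save(f"st_{o['time']:.2f}.png",cv2.resize(s["image"][v-75:v+45,u-80:u+80],(800,600),interpolation=cv2.INTER_CUBIC)); print(f"st_{o['time']:.2f}.png",u,v)
E
python3 st.py
```

```text
t 15.1 pos [0.5152 0.3009 0.1666] yaw [ 3.1377e+00 -1.9000e-03  1.5708e+00] w 0.0186 q [0.43 0.19 1.27 0.   1.68 0.43]
ROW [ 0.004 -0.002 -0.   ] [-5.999e+01 -4.300e-01  5.000e-02]
34 tool [-0.002  -0.0021 -0.0224] [-0.0085 -0.0112 -0.029 ] [ 0.0044  0.007  -0.0159]
-0.03 16 [-0.0034 -0.0037 -0.0262] [-0.002  -0.0014 -0.0266]
-0.024 12 [-0.0032 -0.0054 -0.0211] [-0.002  -0.0043 -0.0208]
-0.018 6 [-0.0016 -0.0048 -0.0171] [-0.0007 -0.0038 -0.0169]
st_15.10.png 218 169
```

The stamp is held (18.6 mm, 30 N), with its foot about 15.8 mm above the reported TCP z. Carrying it over the tray now.

Emit:
move_arm:
  deltas: [0.004, 0, 0, -2, 0, 0, 1, 0.004, 0, 0, -5, 0, 0, 1, 0.004, 0, 0, -9, 0, 0, 1, 0.004, 0, 0, -13, -0.1, 0, 1, 0.004, 0, 0, -17, -0.1, 0, 1, 0.004, 0, 0, -21, -0.1, 0, 1, 0.004, 0, 0, -25, -0.2, 0, 1, 0.004, 0, 0, -29, -0.2, 0, 1]

```text
time: 15.95
tool_pos: [0.5103, 0.0091, 0.1611]
ee_rot: [-3.132, -0.001, 1.571]
wrist_force: [0.2, 0.2, -0.4]
width: 0.0183
finger_force: 30.0
```

Emit:
move_arm:
  deltas: [0, 0, 0, -4, 0, 0, 1, 0, 0, 0, -8, 0, 0, 1, 0, 0, 0, -12, 0, 0, 1, 0, 0, 0, -16, -0.1, 0, 1, 0, 0, 0, -20, -0.1, 0, 1, 0, 0, 0, -24, -0.1, 0, 1, 0, 0, 0, -28, -0.2, 0, 1, 0, 0, 0, -30, -0.2, 0, 1]

```text
time: 16.75
tool_pos: [0.5084, -0.2916, 0.1606]
ee_rot: [-3.132, -0.003, 1.568]
wrist_force: [-0.5, 0.9, 0.4]
width: 0.0186
finger_force: 30.0
```

Emit:
move_arm:
  deltas: [0, 0, 0, 0, 0, 0, 1, 0, 0, 0, 0, 0, 0, 1, 0, 0, 0, 0, 0, 0, 1, 0, 0, 0, 0, 0, 0, 1]

```text
time: 17.15
tool_pos: [0.5106, -0.2879, 0.1645]
ee_rot: [-3.138, -0.0, 1.573]
wrist_force: [-0.5, -0.3, 0.4]
width: 0.0186
finger_force: 30.0
```

```bash
python3 p.py .511 -.299 .12 1.571
```

```text
t 17.15 pos [ 0.5106 -0.2879  0.1645] yaw [-3.1378e+00 -5.0000e-04  1.5729e+00] w 0.0186 q [-0.61  0.17  1.29 -0.    1.68 -0.61]
ROW [-0.004 -0.     0.002] [-1.11  0.05  4.44]
```

Emit:
move_arm:
  deltas: [-0.004, 0, 0, -0.6, 0, 0.5, 1, -0.004, 0, 0, -1.1, 0, 1.5, 1, -0.004, 0, 0, -1.1, 0, 2.7, 1, -0.004, 0, 0, -1.1, 0, 3.5, 1, -0.004, 0, 0, -1.1, 0, 4, 1, -0.004, 0, 0, -1.1, 0, 4, 1, -0.004, 0, 0, -1.1, 0, 4, 1]

```text
time: 17.85
tool_pos: [0.5102, -0.3006, 0.1243]
ee_rot: [3.142, -0.0, 1.571]
wrist_force: [0.1, -0.4, -0.0]
width: 0.0184
finger_force: 30.0
```

```bash
cat > fin.py <<'E'
from h import *
o=robot.get_obs(); print(o["tool_pos"].round(4),o["ee_rot"].round(4))
s=snap("scene"); C=cloud(s); im=s["image"].astype(int)
d=np.hypot(C[...,0]-.511,C[...,1]+.299)
k=(d<.025)&(C[...,2]>.117)&(C[...,2]<o["tool_pos"][2]+.035)&(im[...,0]-im[...,2]>18); P=C[k]
print("stamp",len(P),"z",P[:,2].min().round(4),P[:,2].max().round(4))
vv,uu=np.nonzero(k); 
for v in np.unique(vv)[::2]:
    u=uu[vv==v]; print(v,u.min(),u.max(),C[v,u].mean(0).round(4))
m=(d<.06)&(C[...,2]>.106)&(C[...,2]<.116)&(im.max(-1)-im.min(-1)<45)
r=cv2.minAreaRect((C[m][:,:2]*1000).astype(np.float32)); print("mould",m.sum(),np.round(r[0],1),np.round(r[1],1),round(r[2],1))
save(f"fin_{o['time']:.2f}.png",cv2.resize(s["image"][215:305,360:480],(800,600),interpolation=cv2.INTER_CUBIC)); print(f"fin_{o['time']:.2f}.png")
E
python3 fin.py; python3 p.py .511 -.299 .105 1.571; cp pics/fin_*.png pics/fin.png
```

```text
[ 0.5102 -0.3006  0.1243] [ 3.1416e+00 -2.0000e-04  1.5708e+00]
stamp 66 z 0.1395 0.1588
245 416 416 [ 0.5191 -0.3012  0.1568]
247 415 415 [ 0.513  -0.3028  0.1555]
249 408 416 [ 0.5053 -0.3031  0.1545]
251 407 416 [ 0.5032 -0.3015  0.1504]
253 407 416 [ 0.5044 -0.3014  0.1454]
255 408 415 [ 0.5045 -0.3018  0.141 ]
mould 521 [ 509.2 -299.4] [51.9 69.3] 20.5
fin_17.85.png
t 17.9 pos [ 0.5104 -0.3007  0.1247] yaw [3.1409e+00 3.0000e-04 1.5708e+00] w 0.0181 q [-0.63  0.19  1.35  0.    1.6  -0.63]
ROW [ 0.001  0.    -0.   ] [0.17 0.06 1.97]
```

View pics/fin.png

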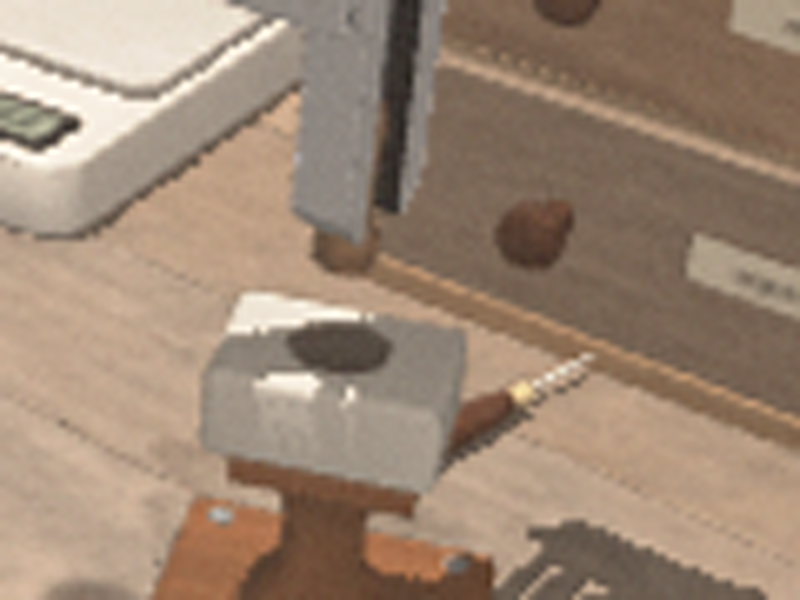

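The stamp foot is at crop (343,262), straight above the hollow at (340,347), about 29 mm above the mould top. Final lowering is about 1.9 cm.

Emit:
move_arm:
  deltas: [0, 0, 0, 0.1, 0, 0.4, 1, 0, 0, 0, 0.1, 0, 0.9, 1, 0, 0, 0, 0.1, 0, 1.3, 1, 0, 0, 0, 0.1, 0, 1.6, 1, 0, 0, 0, 0.1, 0, 1.8, 1, 0, 0, 0, 0.1, 0, 1.8, 1, 0, 0, 0, 0.1, 0, 1.8, 1, 0, 0, 0, 0.1, 0, 1.8, 1]

```text
time: 18.7
tool_pos: [0.5103, -0.2997, 0.1066]
ee_rot: [3.141, 0.0, 1.571]
wrist_force: [-0.1, -0.3, 0.1]
width: 0.0186
finger_force: 30.0
```

```bash
python3 fin.py; python3 p.py .51 -.2995 .1055 1.571
```

```text
[ 0.5103 -0.2997  0.1066] [3.1411e+00 2.0000e-04 1.5708e+00]
stamp 65 z 0.1212 0.1412
253 419 419 [ 0.5204 -0.3089  0.1412]
255 414 414 [ 0.5132 -0.3025  0.1374]
257 406 415 [ 0.5032 -0.3008  0.1367]
259 406 414 [ 0.5035 -0.3001  0.1318]
261 406 414 [ 0.5027 -0.301   0.128 ]
263 408 413 [ 0.5039 -0.3019  0.1233]
mould 494 [ 509.7 -299.3] [53.3 69. ] 21.4
fin_18.70.png
t 18.75 pos [ 0.5103 -0.2997  0.1066] yaw [3.1411e+00 2.0000e-04 1.5708e+00] w 0.0183 q [-0.63  0.2   1.38  0.    1.56 -0.63]
ROW [ 0.  0. -0.] [ 0.02 -0.03  0.11]
```

```bash
python3 -c "
from h import *
print(robot.close_job())"
```

```text
the job is handed in; nothing more can be done
None
```

The job is handed in (no verdict shown): the mould is on the cork pad hollow up, about 2 mm off the pad's centre and within 1° of its long side by camera, and the stamp is held upright about 1.1 cm above its hollow, centred within 1 to 2 mm.

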